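Reject the overfilled specimen block and close the curing clamp

ROBOT

A 7-joint arm with a two-finger parallel gripper is mounted at the origin on the work surface. World frame = base frame: x ahead of the robot, y to its left, z up, the work surface at z = 0. Lengths are in m, angles in rad, forces in N, time in s.
With the tool pointing down it reaches from about 0.4 to 0.85 m from the base axis. Payload 10.4 kg.
Tool frame: the origin (TCP) lies between the finger pads; the fingertips stand manip.tcp_to_tips ahead of it and the grasp point (between the pads) lies 2 mm behind it (manip.tcp_to_tips is the distance from the TCP to the fingertips, in m); y points along the fingers, z is the direction in which the jaws open and shut, and the axes are right-handed (so a half turn about y gives the same grasp; the last joint's range is limited). The gripper opens to 85 mm and grips with 20 to 120 N. Pads are 22 mm wide; open, the fingers measure 114 mm over their backs; the gripper's body (76 mm by 85 mm) begins 54 mm behind the grasp point. The pads swing forward as they close: fully open they stand 13 mm farther back than shut.
Start: joints at [1.289, 0.332, -0.065, 1.46, 0.022, 1.35, -0.088], TCP at [0.16, -0.604, 0.248] pointing down, gripper open.
Joint ranges: [-2.6, 2.6], [-0.5, 2.12], [-1.47, 1.34], [0.16, 2.42], [-1.27, 4.41], [0.06, 2.06], [-2.6, 2.6]. Speed limits (rad/s): [2.22, 2.22, 2.79, 2.79, 3.14, 3.14, 3.14].

INTERFACE

Orientations are given as a unit quaternion [x, y, z, w].
In Python, from workcell import manip gives the robot as it stands. The module is installed in compiled form; this text tells all that it offers.
- The arm moves only by the tool move_arm, never from a script. Its argument "increments" is a list of rows, each an object with "offset": the shift along the tool's x, y, z in m, a list of three; "yaw": the turn about the tool's y in degrees; "jaw": the closure in counts, from 0 (fully open) to 255 (shut). In form: [{"offset": [tx, ty, tz], "yaw": yaw, "jaw": jaw}, ...]. A call has 1 to 10 rows; each row is the pose to reach, as a shift and turn from the pose measured when the call began, along the tool's axes at that moment; what a row does not reach only later rows make up. A row lasts 1/12 s, in which the tool goes at most 41.7 mm and 7.16 degrees, less where a joint would pass 70% of its speed; a pose out of reach is approached as far as the arm can. A call with a gripper value outside its range is refused whole. The fingers move at their own pace and stop on an object; "squeeze" is the grip in N (left out, the last holds). Time passes only in rows, so rows that repeat a pose let the fingers close. It gives the time, the measured TCP pose, the force and the opening at its end, in the units of the state.
- manip.get_obs(): the state, without advancing time (a new reading comes with each control period).
- manip.camera(name): name is "side" or "top"; returns a dict with "pixels" (480x640x3 uint8, red, green, blue), "depth" (480x640 float32, m along the optical axis (not along the pixel's ray), 0 where there is no reading), "intrinsics" (3x3 intrinsics, pixels), "D" ([k1, k2, p1, p2, k3] as OpenCV has them; the pictures are not rectified), "R" (3x3) and "t" (3): a world point X has camera coordinates R X + t. Camera axes: x right, y down, z forward; pixel columns grow to the right and rows downward; lengths in m; the calibration is good to about 2 mm. A picture is of the moment at which its call begins.
- manip.hand_in(): hands the job in, once; it reports no verdict.
Trained networks look in a picture, given as the dict that the camera call returned (one of the last four; its "shot" number tells which), for a name from the list of things; names that differ only in an ending like _2 or _b are one class to them, and where a whole thing is asked for, a point or a joint stands for the part that bears it (a point fixed in the world has none). Each returns a list of dicts, best first, with "confidence" (0 to 1); they miss things now and then, are a little off and sometimes report something else, mostly with a low value. They report only what shows in the picture. A call takes as long as a camera call.
- manip.recognise(picture, query): "bbox" ([left, top, right, bottom] in pixels, round what is visible of it).
- manip.spot_point(picture, query): "centre" ([column, row] in pixels: a listed point, or the origin of a listed thing).
The state is a dict: "clock": time; "joint_pos": joint angles; "joint_velocities": joint speeds; "tau": joint torques, N m; "position": TCP position; "ee_rot": TCP orientation; "ft_force": force on the tool from outside, world axes, zero at the start; "torque": the same for the moment, N m; "grip_width": opening from 0.0 (shut) to 1.0 (fully open).
Only numpy, scipy, OpenCV 4.12 (cv2) and the standard library are available. Lean on these libraries where they do the work, as an engineer would, in place of code of your own. Each camera call takes 0.05 s, during which the arm holds its last target. There are 200 camera calls.

TASK

One of the three resin blocks in the curing clamp is overfilled: it is taller than the other two and keeps the clamp from closing. Take it out and drop it from close above or inside the wire basket, so that it lies inside; then fetch the clamp's cover plate from the bench and, keeping it level, lower it over the two guide pins until it sits fully down on both shoulders before you let go. Leave the two good blocks where they lie in the clamp and do not disturb anything else on the bench.

Things in the scene. Friction and masses are not known exactly. Their poses are not given: they have to be found in the camera images.
- clamp: Curing clamp for resin blocks, fixed to the bench. Origin: centre of its underside; x along its length, z up. Dark steel foot 200 (x) x 76 (y) x 8 high. On it an aluminium rail 22 wide (y), top 20 mm above the bench; three blocks lie across it at about x = -40, 0, +40 mm, overhanging 9 mm each side, parted by ridges 4 mm high. At each end is a shoulder with a guide pin.
- pin_a (a point): Tip of the clamp's guide pin at x = -77, y = 0 of the clamp, 74 mm above the bench. The steel pin is 12 mm thick and 30 tall; its last 10 mm taper to a 4 mm tip. It stands on an aluminium shoulder 37 (x, from 58 to 95 mm off the clamp's centre) x 40 (y), whose top, the plate's seat, is 44 mm above the bench.
- pin_b (a point): Tip of the other guide pin, the same, on the shoulder at x = +77.
- reject_mid (a point): Centre (half-way up) of the overfilled resin block: 30 (x) x 40 (y) x 34 tall, milky tan, 30 to 65 g. It lies in any one of the clamp's three places, its x along the clamp's x to within 0.03 rad, its 40 mm width across the rail; its top is 54 mm above the bench, 10 mm above the shoulders.
- good_a_mid (a point): Centre of a good resin block, 30 (x) x 40 (y) x 22 tall, same resin, lying in the clamp; its top is 2 mm below the shoulders' level.
- good_b_mid (a point): Centre of the other good block, the same size, in the remaining place of the clamp.
- plate_grip (a point): Centre of the black upright grip on the clamp's cover plate, which lies flat on the bench at the start. The grip is 50 (x) x 14 (y) x 34 tall, in the middle of the plate. Plate: aluminium, 190 (x) x 50 (y) x 10 thick, 0.25 to 0.5 kg, with a 15 mm through hole at x = +77 and -77 mm, y = 0. x along its length, z up; it fits the pins either way round.
- plate_under (a point): Centre of the cover plate's underside, 27 mm below the grip's centre; same axes.
- basket: Open-topped stainless wire basket for rejects, fixed to the bench, 150 (x) x 112 (y) x 70 high outside, walls 4 mm, inner floor 5 mm above the bench. Origin: centre of its underside. One old block 22 mm tall already lies loose somewhere inside and may be pushed.
- dropper: Bystander: white dropper bottle, 28 mm across, 76 tall, standing. Origin at the centre of its underside, as for the other bystanders unless told.
- objective: Bystander: microscope objective standing on the bench, 32 mm across, 48 tall.
- reagent: Bystander: amber reagent bottle, 40 mm across, 135 tall.
- spare_mid (a point): Bystander: centre of a spare good block 30 x 40 x 22 lying on the bench, not in the clamp; leave it there.
- wash: Bystander: white wash bottle, 60 mm across, 190 tall.
- slidebox: Bystander: grey slide box with a black lid, 52 (x) x 87 (y) x 35 tall.
- stand: Retort stand fixed to the bench beyond the other things: foot 90 (x) x 70 (y) x 12, upright rod 12 mm thick, 362 tall. Origin: centre of the foot's underside. From the rod, 285 mm above the bench, an empty two-prong clamp, 40 mm wide and 30 high at most, reaches 96 mm towards its -x, over the working area: go under it or keep nearer the robot.

How it is judged:
On the way, in this order (a step that is already met when the one before it is completed fails the run):
1. the tall block lies in the wire basket, let go (x of reject_mid in the frame of basket between -0.071 and 0.071 m and y of reject_mid in the frame of basket between -0.052 and 0.052 m and z of reject_mid in the frame of basket below 0.062 m and contact force between the fingers and reject below 0.05 N and linear speed of reject below 0.02 m/s), for 0.2 s.
2. the cover plate sits fully down over both guide pins (z of plate_under in the frame of clamp between 0.04 and 0.0465 m and horizontal distance between plate_under and clamp below 0.005 m and angle between the x axis of plate_under and the x axis of clamp, either way round below 0.05 rad and angle between plate_under's own z axis and vertical below 0.03 rad), for 0.2 s.
At the end, for the whole second after the job is handed in: The tall block lies at rest inside the basket, below its rim; the cover plate lies released and level (within 0.03 rad) on both shoulders over both pins, within 2.5 mm of fully down, 5 mm of centred and 0.05 rad of the clamp's line; the two good blocks lie flat within 12 mm of where they began (all of step 1 and all of step 2 and distance of each of good_a_mid, good_b_mid from where it was at the start of the episode below 0.012 m and angle between each of good_a_mid, good_b_mid's own z axis and vertical below 0.1 rad and linear speed of plate below 0.02 m/s and contact force between the fingers and plate below 0.05 N); the robot touches nothing.
It fails at once if the tall block is let go more than about 5 cm above the basket's rim (contact force between the fingers and reject below 0.05 N and height (world z) of reject_mid above 0.14 m).
It fails at once if the cover plate is let go or dropped before it is down (underside more than 14 mm above its seats) (contact force between the fingers and plate below 0.05 N and height (world z) of plate_under above 0.058 m).
It fails at once if the cover plate is tipped more than 14 degrees (angle between plate_under's own z axis and vertical above 0.25 rad).
It fails at once if one of the two good blocks is pushed more than 12 mm from where it lay (distance of any of good_a_mid, good_b_mid from where it was at the start of the episode above 0.012 m).
It fails at once if a bystander is shifted more than 25 mm or knocked over (distance of any of dropper, objective, reagent, wash, slidebox, spare_mid from where it was at the start of the episode above 0.025 m or angle between any of dropper, objective, reagent, wash, slidebox, spare_mid's own z axis and vertical above 0.5 rad).
It also fails if it takes over 72 s, if anything falls off the work surface, if the arm or the gripper's body presses on something with over 40 N, if the wrist force passes 120 N, or if a joint passes its speed limit or range.

## Working session

There is one attempt and no reset: what is moved stays moved. The work goes in short steps, Python scripts to look and compute and a tool call to move; the robot and the scene stay as the last step left them, time stands still between calls to the robot, and variables do not carry over. Pictures are saved under pics/ and viewed, about 8 in all and at most 12, crops included, and the job is handed in when it is done.

Besides the shell and the picture viewer there is one more tool, called after "Call:" by a JSON object that holds its "name" and its "arguments". move_arm: Moves the arm, as the interface text tells. Its arguments: {"type":"object","properties":{"increments":{"type":"array","items":{"type":"object","properties":{"offset":{"type":"array","items":{"type":"number"}},"yaw":{"type":"number"},"jaw":{"type":"number"}}}},"squeeze":{"type":"number"}},"required":["increments"]}

```bash
mkdir -p pics; cat > h.py <<'E'
from workcell import manip
import numpy as np, cv2
from scipy.spatial.transform import Rotation as Ro
def ray(c,uv):
    p=cv2.undistortPoints(np.array([[uv]],float),np.array(c['intrinsics']),np.array(c['D'],float))[0,0]
    R=np.array(c['R']);t=np.array(c['t']);return -R.T@t, R.T@np.array([p[0],p[1],1])
def atz(c,uv,z):
    o,d=ray(c,uv);return o+d*(z-o[2])/d[2]
def atdepth(c,uv):
    o,d=ray(c,uv);u,v=int(round(uv[0])),int(round(uv[1]));return o+d*c['depth'][v,u]
def proj(c,X):
    R=np.array(c['R']);return cv2.projectPoints(np.array(X,float).reshape(-1,3),cv2.Rodrigues(R)[0],np.array(c['t'],float),np.array(c['intrinsics']),np.array(c['D'],float))[0][:,0]
def cloud(c):
    h,w=c['depth'].shape;u,v=np.meshgrid(np.arange(w),np.arange(h))
    p=cv2.undistortPoints(np.stack([u,v],-1).reshape(-1,1,2).astype(float),np.array(c['intrinsics']),np.array(c['D'],float))[:,0]
    z=c['depth'].reshape(-1,1);P=np.hstack([p*z,z]);P=(P-np.array(c['t']))@np.array(c['R']);P[z[:,0]==0]=np.nan
    return P.reshape(h,w,3)
def save(c,n):cv2.imwrite('pics/'+n+'.png',c['pixels'][:,:,::-1])
E
python3 - <<'E'
from h import *
np.set_printoptions(precision=4,suppress=True)
o=manip.get_obs();print({k:np.round(v,4) for k,v in o.items()},manip.tcp_to_tips)
print(Ro.from_quat(o['ee_rot']).as_matrix())
Z=dict(clamp=0,pin_a=.074,reject_mid=.037,good_a_mid=.031,plate_grip=.027,plate_under=0,basket=0,dropper=0,objective=0,reagent=0,spare_mid=.011,wash=0,slidebox=0,stand=0)
for n in ('top','side'):
    c=manip.camera(n);save(c,n+'0');print(n,'cam at',ray(c,(320,240))[0])
    for q,z in Z.items():
        for r in manip.spot_point(c,q)[:3]:
            if r['confidence']>.2: print(q,round(r['confidence'],2),np.round(r['centre'],1),atz(c,r['centre'],z))
E
```

```text
{'clock': np.float64(0.0), 'joint_pos': array([ 1.2894,  0.3329, -0.0647,  1.4609,  0.0216,  1.3499, -0.0885]), 'joint_velocities': array([-0.0022, -0.0009,  0.0008, -0.0006,  0.0006,  0.0008,  0.0006]), 'tau': array([ -0.0003, -62.5437,   0.0492, -39.1615,   0.0162,   0.0097,
        -0.    ]), 'position': array([ 0.1599, -0.6039,  0.2475]), 'ee_rot': array([-0.0913,  0.7017, -0.7007,  0.0912]), 'ft_force': array([-1.0571, -0.0264, -0.3355]), 'torque': array([ 0.0017, -0.0228,  0.005 ]), 'grip_width': np.float64(0.9958)} 0.017
[[-0.9667 -0.0004  0.2559]
 [-0.2559  0.0013 -0.9667]
 [ 0.     -1.     -0.0014]]
top cam at [ 0.3922 -0.0161  1.0202]
clamp 0.92 [479.1 293.2] [ 0.4529 -0.3334  0.    ]
pin_a 0.93 [506.4 325. ] [ 0.3876 -0.3579  0.074 ]
pin_a 0.62 [460.8 254.5] [ 0.5238 -0.2803  0.074 ]
reject_mid 0.71 [480.7 292.3] [ 0.4524 -0.3252  0.037 ]
good_a_mid 0.72 [177.2 258. ] [0.5322 0.2864 0.031 ]
good_a_mid 0.55 [469.3 276.5] [ 0.4848 -0.3065  0.031 ]
plate_grip 0.97 [173.9 254.9] [0.5393 0.2948 0.027 ]
plate_grip 0.37 [464.9 253.8] [ 0.5316 -0.3019  0.027 ]
plate_under 0.88 [17
[... 667 characters left out ...]
-0.3594  0.074 ]
reject_mid 0.75 [360.8 397.8] [ 0.4529 -0.3272  0.037 ]
good_a_mid 0.76 [370.5 379. ] [ 0.4892 -0.3058  0.031 ]
plate_grip 0.58 [240.3 176.1] [0.5317 0.2957 0.027 ]
plate_under 0.67 [242.9 185.1] [ 0.5331  0.291  -0.    ]
basket 0.81 [308.1 260.8] [ 0.5461  0.001  -0.    ]
dropper 0.76 [288.1 345.9] [ 0.4062 -0.1562  0.    ]
objective 0.64 [232.3 235.8] [0.438  0.1537 0.    ]
reagent 0.66 [356.5 305.9] [ 0.5687 -0.1505  0.    ]
spare_mid 0.59 [284.3 207.6] [0.5768 0.1592 0.011 ]
wash 0.84 [355.5 185.3] [0.7687 0.1425 0.    ]
slidebox 0.56 [389.7 211.7] [0.7855 0.0253 0.    ]
stand 0.87 [437.8 269.3] [ 0.7693 -0.1661  0.    ]
stand 0.35 [234.2 238.5] [ 0.4381  0.1441 -0.    ]
```

View pics/top0.png

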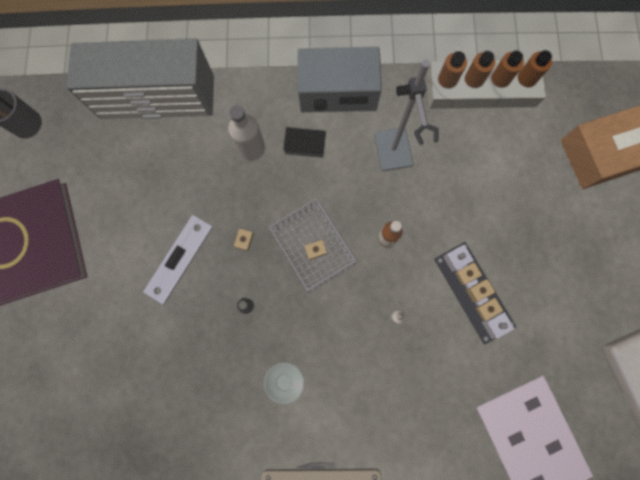

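View pics/side0.png

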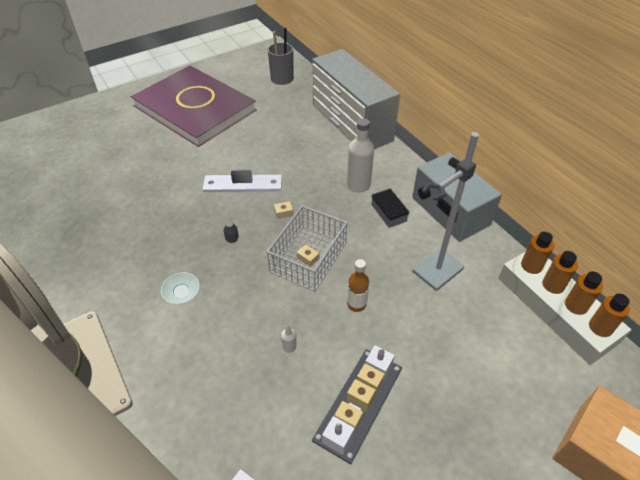

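```bash
python3 - <<'E'
from h import *
np.set_printoptions(precision=4,suppress=True)
for n in ('top','side'):
    c=manip.camera(n);P=cloud(c);x,y,z=P[...,0],P[...,1],P[...,2]
    print(n)
    def fit(name,m):
        q=P[m]
        if len(q)<8: print(name,len(q));return
        r=cv2.minAreaRect((q[:,:2]*1000).astype(np.float32));print(name,len(q),'med',np.median(q,0),'rect',np.round(r[0],1),np.round(r[1],1),round(r[2],1))
    cl=(np.hypot(x-.452,y+.327)<.12)
    fit('tall',cl&(z>.0505)&(z<.058)&(np.hypot(x-.452,y+.327)<.06))
    fit('shoulders',cl&(z>.0425)&(z<.046))
    fit('good',cl&(z>.037)&(z<.0425))
    fit('pins',cl&(z>.06)&(z<.08))
    pl=np.hypot(x-.535,y-.292)<.12
    fit('plate',pl&(z>.006)&(z<.014))
    fit('grip',pl&(z>.035)&(z<.05))
    bk=(abs(x-.55)<.12)&(abs(y-.005)<.11)
    fit('basketrim',bk&(z>.062)&(z<.075))
    fit('oldblock',bk&(z>.02)&(z<.035))
E
```

```text
top
tall 294 med [ 0.4556 -0.3232  0.0551] rect [ 455.8 -323.1] [30.  39.6] 27.4
shoulders 802 med [ 0.4387 -0.3213  0.0442] rect [ 455.6 -321.3] [189.6  41.7] 27.5
good 325 med [ 0.4346 -0.3225  0.0414] rect [ 456.2 -321.2] [188.8  42.5] 26.7
pins 67 med [ 0.5184 -0.291   0.0673] rect [ 455.7 -321.3] [165.   11.8] 26.9
plate 1795 med [0.5272 0.2883 0.0108] rect [529.7 293.5] [220.6 178.7] 14.6
grip 193 med [0.533  0.2905 0.044 ] rect [534.2 291.7] [15.6 50. ] 56.7
basketrim 641 med [0.5488 0.0092 0.0713] rect [552.1   9.1] [151.6 113. ] 30.5
oldblock 473 med [0.5502 0.001  0.028 ] rect [552.7   7.7] [148.7 107.7] 30.4
side
tall 409 med [ 0.4548 -0.3249  0.0547] rect [ 454.9 -324.1] [31.5 40.7] 25.1
shoulders 1058 med [ 0.4287 -0.3309  0.044 ] rect [ 455.5 -322.6] [191.   42.6] 27.6
good 550 med [ 0.4302 -0.3322  0.0413] rect [ 454.6 -323.3] [190.   41.8] 27.2
pins 97 med [ 0.39   -0.354   0.0662] rect [ 454.7 -322. ] [166.   11.8] 27.6
plate 957 med [0.5269 0.2847 0.0109] rect [536.3 313.8] [193.6 193.4] 80.7
grip 129 med [0.5327 0.2888 0.0434] rect [533.1 291.2] [17.  48.8] 60.0
basketrim 567 med [0.543  0.0046 0.0707] rect [551.    8.2] [153.9 114. ] 30.5
oldblock 594 med [ 0.5452 -0.0004  0.0274] rect [551.3   8.5] [151.8 111.7] 30.5
```

The top view shows the tall block in the middle of the clamp, at pixel (482,290). The old block is near the basket centre at (316,249), and the plate's grip is at (176,258). The networks, the depth data and both cameras agree on these. The tall block is at about (0.455, -0.3235), with the clamp's line at 27.2°.

```bash
cat >> h.py <<'E'
def go(X,jawdeg=None):
    "offset (tool axes) and yaw to bring TCP to X with the jaw axis along jawdeg (mod 180)"
    o=manip.get_obs();R=Ro.from_quat(o['ee_rot']).as_matrix();d=np.array(X)-o['position']
    a=np.degrees(np.arctan2(R[1,2],R[0,2]));yaw=0 if jawdeg is None else -((jawdeg-a+90)%180-90)
    print('t',round(float(o['clock']),2),'pos',np.round(o['position'],4),'off',np.round(R.T@d,4),'yaw',round(yaw,2),'tilt',np.round(R[2],3),'w',round(float(o['grip_width']),3),'F',np.round(o['ft_force'],1),'j',np.round(o['joint_pos'],2))
E
python3 - <<'E'
from h import *
go([.4555,-.3235,.15],117.2-180)
for n,uv in (('top',(316,249)),('side',(308,255))):
    c=manip.camera(n);p=atz(c,uv,.027);d=p[:2]-[.5515,.0087];a=np.radians(30.5);print(p,d@[np.cos(a),np.sin(a)],d@[-np.sin(a),np.cos(a)])
E
```

```text
t 1.6 pos [ 0.16   -0.6042  0.2484] off [-0.3575  0.0983 -0.1958] yaw -12.37 tilt [-0. -1.  0.] w 0.999 F [-0.2 -0.  -0.1] j [ 1.29  0.33 -0.06  1.46  0.02  1.35 -0.09]
[0.54676654 0.00128461 0.027     ] -0.007842076466917498 -0.003986903642895621
[ 0.54325936 -0.00407399  0.027     ] -0.01358366402312822 -0.006823998454638677
```

Call:
{"name": "move_arm", "arguments": {"increments": [{"offset":[-0.0357,0.01,-0.0196],"yaw":-2,"jaw":0},{"offset":[-0.0715,0.02,-0.039],"yaw":-4,"jaw":0},{"offset":[-0.107,0.03,-0.059],"yaw":-6,"jaw":0},{"offset":[-0.143,0.04,-0.078],"yaw":-8,"jaw":0},{"offset":[-0.179,0.05,-0.098],"yaw":-10,"jaw":0},{"offset":[-0.2145,0.06,-0.1175],"yaw":-12.4,"jaw":0},{"offset":[-0.25,0.07,-0.137],"yaw":-12.4,"jaw":0},{"offset":[-0.286,0.08,-0.1565],"yaw":-12.4,"jaw":0},{"offset":[-0.322,0.09,-0.176],"yaw":-12.4,"jaw":0},{"offset":[-0.3575,0.098,-0.1958],"yaw":-12.4,"jaw":0}], "squeeze": 40}}

```text
clock: 2.53
position: [0.4546, -0.3238, 0.1505]
ee_rot: [0.166, -0.687, 0.687, -0.166]
ft_force: [0.9, -0.8, 0.1]
grip_width: 0.997
```

```bash
python3 - <<'E'
from h import *
go([.4555,-.3235,.044],117.2-180)
c=manip.camera('side');cv2.imwrite('pics/s1.png',cv2.resize(c['pixels'][300:480,250:490,::-1],None,fx=3,fy=3))
E
```

```text
t 2.53 pos [ 0.4546 -0.3238  0.1505] off [-9.000e-04  1.065e-01  1.000e-04] yaw -0.0 tilt [-0. -1.  0.] w 0.997 F [ 0.9 -0.8  0.1] j [ 0.83  0.28 -0.34  1.75  0.1   1.13 -0.64]
```

View pics/s1.png

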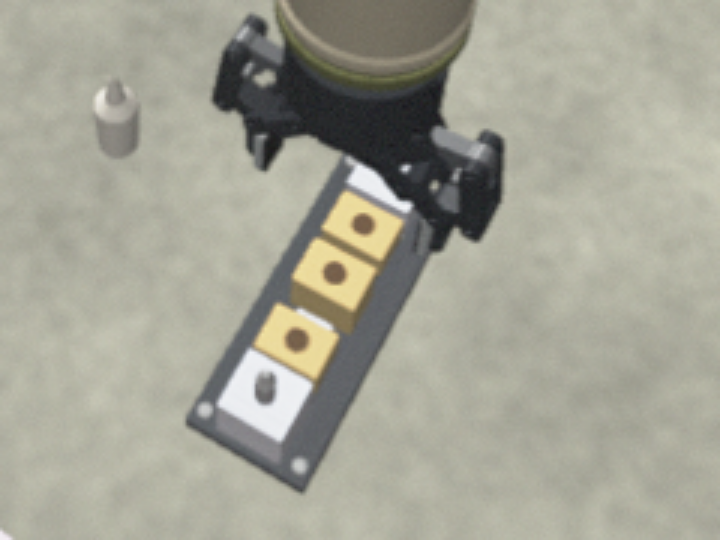

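The crop shows the middle block standing higher, at (335,275), with the open jaws lined up across it. I'll go down and grip.

Call:
{"name": "move_arm", "arguments": {"increments": [{"offset":[-0.001,0.03,0],"yaw":0,"jaw":0},{"offset":[-0.001,0.06,0],"yaw":0,"jaw":0},{"offset":[-0.001,0.085,0],"yaw":0,"jaw":0},{"offset":[-0.001,0.1,0],"yaw":0,"jaw":0},{"offset":[-0.001,0.1065,0],"yaw":0,"jaw":0},{"offset":[-0.001,0.1065,0],"yaw":0,"jaw":60},{"offset":[-0.001,0.1065,0],"yaw":0,"jaw":100},{"offset":[-0.001,0.1065,0],"yaw":0,"jaw":200},{"offset":[-0.001,0.1065,0],"yaw":0,"jaw":200},{"offset":[-0.001,0.1065,0],"yaw":0,"jaw":200}], "squeeze": 40}}

```text
clock: 3.42
position: [0.4626, -0.3151, 0.0443]
ee_rot: [-0.168, 0.687, -0.686, 0.171]
ft_force: [-0.9, 1.3, 7.4]
grip_width: 0.457
```

Call:
{"name": "move_arm", "arguments": {"increments": [{"offset":[0,0,0],"yaw":0,"jaw":200},{"offset":[0,0,0],"yaw":0,"jaw":200},{"offset":[0,0,0],"yaw":0,"jaw":200},{"offset":[0,-0.01,0],"yaw":0,"jaw":200},{"offset":[0,-0.025,0],"yaw":0,"jaw":200},{"offset":[0,-0.04,0],"yaw":0,"jaw":200}]}}

```text
clock: 3.92
position: [0.4622, -0.315, 0.085]
ee_rot: [-0.168, 0.687, -0.686, 0.171]
ft_force: [-0.1, -0.6, -0.2]
grip_width: 0.461
```

```bash
python3 - <<'E'
from h import *
go([.4555,-.3235,.28],117.2-180)
go([.588,.030,.28],120.5-180)
c=manip.camera('side');cv2.imwrite('pics/s2.png',cv2.resize(c['pixels'][300:480,250:490,::-1],None,fx=2,fy=2))
E
```

```text
t 3.92 pos [ 0.4622 -0.315   0.085 ] off [ 0.0089 -0.1951  0.0042] yaw 0.56 tilt [-0.005 -1.    -0.001] w 0.461 F [-0.1 -0.6 -0.2] j [ 0.81  0.36 -0.34  1.8   0.13  1.   -0.67]
t 3.92 pos [ 0.4622 -0.315   0.085 ] off [-0.273  -0.1934 -0.2469] yaw -2.74 tilt [-0.005 -1.    -0.001] w 0.461 F [-0.1 -0.6 -0.2] j [ 0.81  0.36 -0.34  1.8   0.13  1.   -0.67]
```

View pics/s2.png

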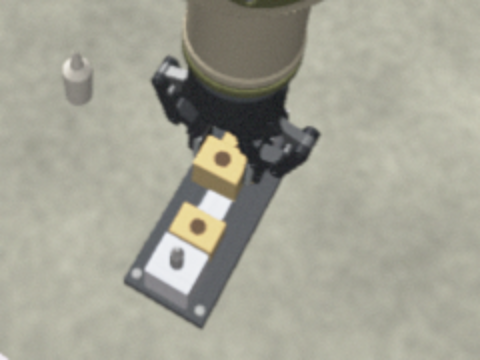

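The tall block at (220,165) in the crop is held and out of the clamp. The grip is about 9 mm off its centre along the clamp, because I chained from a pose that hadn't settled. From now on I'll let the arm settle before reading a pose.

Call:
{"name": "move_arm", "arguments": {"increments": [{"offset":[0,-0.03,0],"yaw":0,"jaw":200},{"offset":[0,-0.06,0],"yaw":0,"jaw":200},{"offset":[0,-0.095,0],"yaw":0,"jaw":200},{"offset":[0,-0.13,0],"yaw":0,"jaw":200},{"offset":[0,-0.16,0],"yaw":0,"jaw":200},{"offset":[0,-0.18,0],"yaw":0,"jaw":200},{"offset":[0,-0.19,0],"yaw":0,"jaw":200},{"offset":[0,-0.19,0],"yaw":0,"jaw":200},{"offset":[0,-0.19,0],"yaw":0,"jaw":200},{"offset":[0,-0.19,0],"yaw":0,"jaw":200}]}}

```text
clock: 4.8
position: [0.4617, -0.3158, 0.2764]
ee_rot: [-0.168, 0.687, -0.686, 0.172]
ft_force: [-0.1, -0.2, -1.7]
grip_width: 0.461
```

```bash
python3 - <<'E'
from h import *
go([.596,.035,.27],120.5-180)
E
```

```text
t 4.8 pos [ 0.4617 -0.3158  0.2764] off [-0.2822  0.0079 -0.2478] yaw -2.74 tilt [-0.006 -1.     0.   ] w 0.461 F [-0.1 -0.2 -1.7] j [ 0.83  0.19 -0.35  1.58  0.06  1.37 -0.62]
```

Call:
{"name": "move_arm", "arguments": {"increments": [{"offset":[-0.02,0,-0.018],"yaw":0,"jaw":200},{"offset":[-0.048,0,-0.042],"yaw":-1,"jaw":200},{"offset":[-0.077,0,-0.068],"yaw":-1,"jaw":200},{"offset":[-0.106,0,-0.093],"yaw":-2,"jaw":200},{"offset":[-0.135,0,-0.119],"yaw":-2,"jaw":200},{"offset":[-0.165,0,-0.145],"yaw":-2.7,"jaw":200},{"offset":[-0.195,0,-0.171],"yaw":-2.7,"jaw":200},{"offset":[-0.225,0.003,-0.197],"yaw":-2.7,"jaw":200},{"offset":[-0.25,0.006,-0.22],"yaw":-2.7,"jaw":200},{"offset":[-0.27,0.008,-0.237],"yaw":-2.7,"jaw":200}]}}

```text
clock: 5.63
position: [0.5899, 0.0234, 0.2677]
ee_rot: [-0.186, 0.683, -0.681, 0.188]
ft_force: [-0.3, 0.3, 0.2]
grip_width: 0.465
```

Call:
{"name": "move_arm", "arguments": {"increments": [{"offset":[-0.006,0,-0.006],"yaw":0,"jaw":200},{"offset":[-0.006,0,-0.006],"yaw":0,"jaw":200},{"offset":[-0.006,0,-0.006],"yaw":0,"jaw":200},{"offset":[-0.006,0,-0.006],"yaw":0,"jaw":200},{"offset":[-0.006,0,-0.006],"yaw":0,"jaw":200}]}}

```text
clock: 6.05
position: [0.5918, 0.0296, 0.2675]
ee_rot: [-0.185, 0.683, -0.682, 0.187]
ft_force: [-0.6, 1.0, 0.1]
grip_width: 0.463
```

```bash
python3 - <<'E'
from h import *
go([.596,.035,.08],120.5-180)
c=manip.camera('side');cv2.imwrite('pics/s3.png',cv2.resize(c['pixels'][140:320,190:430,::-1],None,fx=2.5,fy=2.5))
E
```

```text
t 6.05 pos [0.5918 0.0296 0.2675] off [-0.0058  0.1876 -0.0023] yaw -0.02 tilt [-0.003 -1.    -0.001] w 0.463 F [-0.6  1.   0.1] j [ 0.35  0.31 -0.59  1.5   0.17  1.39 -1.29]
```

View pics/s3.png

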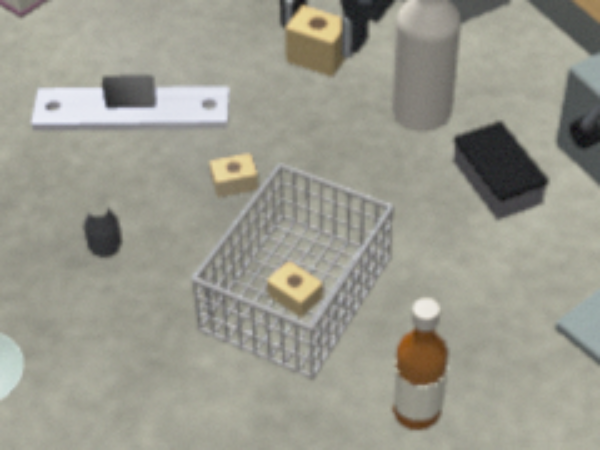

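The side crop shows the old block in the near half of the basket at (295,288), so the far half is free. The held block at (315,40) is level. I'll lower it into the far half.

Call:
{"name": "move_arm", "arguments": {"increments": [{"offset":[-0.006,0.025,-0.002],"yaw":0,"jaw":200},{"offset":[-0.006,0.06,-0.002],"yaw":0,"jaw":200},{"offset":[-0.006,0.09,-0.002],"yaw":0,"jaw":200},{"offset":[-0.006,0.115,-0.002],"yaw":0,"jaw":200},{"offset":[-0.006,0.135,-0.002],"yaw":0,"jaw":200},{"offset":[-0.006,0.14,-0.002],"yaw":0,"jaw":200},{"offset":[-0.006,0.14,-0.002],"yaw":0,"jaw":200},{"offset":[-0.006,0.14,-0.002],"yaw":0,"jaw":200}]}}

```text
clock: 6.77
position: [0.5969, 0.0345, 0.1289]
ee_rot: [-0.184, 0.683, -0.682, 0.187]
ft_force: [0.2, -0.3, -0.5]
grip_width: 0.462
```

```bash
python3 - <<'E'
from h import *
go([.596,.035,.042],120.5-180)
E
```

```text
t 6.77 pos [0.5969 0.0345 0.1289] off [ 0.0009  0.0869 -0.0009] yaw -0.06 tilt [-0.004 -1.    -0.001] w 0.462 F [ 0.2 -0.3 -0.5] j [ 0.32  0.42 -0.57  1.66  0.25  1.13 -1.35]
```

Call:
{"name": "move_arm", "arguments": {"increments": [{"offset":[0.001,0.02,0],"yaw":0,"jaw":200},{"offset":[0.001,0.045,0],"yaw":0,"jaw":200},{"offset":[0.001,0.065,0],"yaw":0,"jaw":200},{"offset":[0.001,0.08,0],"yaw":0,"jaw":200},{"offset":[0.001,0.087,0],"yaw":0,"jaw":200},{"offset":[0.001,0.087,0],"yaw":0,"jaw":200},{"offset":[0.001,0.087,0],"yaw":0,"jaw":200}]}}

```text
clock: 7.35
position: [0.5973, 0.0342, 0.0434]
ee_rot: [-0.184, 0.683, -0.682, 0.188]
ft_force: [-0.2, 0.6, 1.2]
grip_width: 0.459
```

Call:
{"name": "move_arm", "arguments": {"increments": [{"offset":[0,0,0],"yaw":0,"jaw":90},{"offset":[0,0,0],"yaw":0,"jaw":90},{"offset":[0,0,0],"yaw":0,"jaw":90},{"offset":[0,0,0],"yaw":0,"jaw":90},{"offset":[0,-0.03,0],"yaw":0,"jaw":90},{"offset":[0,-0.07,0],"yaw":0,"jaw":90},{"offset":[0,-0.11,0],"yaw":0,"jaw":90},{"offset":[0,-0.15,0],"yaw":0,"jaw":90},{"offset":[0,-0.19,0],"yaw":0,"jaw":90},{"offset":[0,-0.22,0],"yaw":0,"jaw":90}]}}

```text
clock: 8.18
position: [0.5964, 0.0339, 0.2675]
ee_rot: [-0.182, 0.682, -0.682, 0.189]
ft_force: [0.7, 0.9, -0.5]
grip_width: 0.645
```

Call:
{"name": "move_arm", "arguments": {"increments": [{"offset":[0,0,0],"yaw":0,"jaw":0},{"offset":[0,0,0],"yaw":0,"jaw":0},{"offset":[0,0,0],"yaw":0,"jaw":0}]}}

```text
clock: 8.43
position: [0.5962, 0.0338, 0.267]
ee_rot: [-0.183, 0.682, -0.682, 0.189]
ft_force: [0.3, -0.4, -0.9]
grip_width: 0.997
```

```bash
python3 - <<'E'
from h import *
np.set_printoptions(precision=4,suppress=True)
c=manip.camera('side');cv2.imwrite('pics/s4.png',cv2.resize(c['pixels'][140:320,190:430,::-1],None,fx=2.5,fy=2.5))
for n in ('side','top'):
    c=manip.camera(n);P=cloud(c);x,y,z=P[...,0],P[...,1],P[...,2]
    for nm,m in(('grip',(np.hypot(x-.533,y-.291)<.05)&(z>.035)&(z<.05)),('plate',(np.hypot(x-.533,y-.291)<.115)&(abs((x-.533)*np.sin(1.03)-(y-.291)*np.cos(1.03))<.035)&(z>.006)&(z<.014))):
        q=P[m];r=cv2.minAreaRect((q[:,:2]*1000).astype(np.float32)) if len(q)>5 else 0;print(n,nm,len(q),r)
go([.5335,.2915,.2],150)
E
```

```text
side grip 133 ((532.2645263671875, 289.647216796875), (18.213008880615234, 49.18256378173828), 58.765621185302734)
side plate 253 ((515.6174926757812, 261.668701171875), (135.4208984375, 69.31967163085938), 58.96438217163086)
top grip 189 ((534.13916015625, 291.4897766113281), (15.424500465393066, 49.776336669921875), 59.583106994628906)
top plate 520 ((538.5234985351562, 300.20489501953125), (179.13267517089844, 69.83543395996094), 58.82083511352539)
t 8.58 pos [0.5958 0.0337 0.2658] off [-0.0765  0.0662 -0.2539] yaw -29.56 tilt [-0.006 -1.     0.001] w 1.001 F [ 0.4  0.3 -1. ] j [ 0.35  0.31 -0.6   1.49  0.18  1.38 -1.3 ]
```

View pics/s4.png

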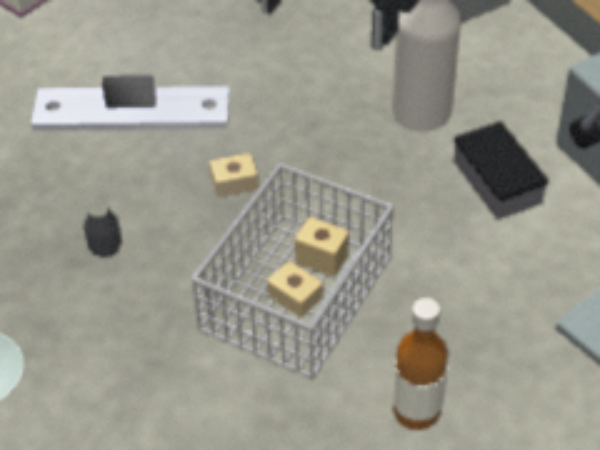

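The tall block now lies flat in the far half of the basket, at (322,245) in the crop. Next I'll measure the plate's line from its holes.

```bash
python3 - <<'E'
from h import *
np.set_printoptions(precision=4,suppress=True)
for n,g in (('top',((157,290),(197,228))),('side',((211.2,182),(273.6,181.2)))):
    c=manip.camera(n);G=cv2.cvtColor(c['pixels'],cv2.COLOR_RGB2GRAY).astype(float);H=[]
    for u,v in g:
        u0,v0=int(round(u)),int(round(v));w=255-G[v0-4:v0+5,u0-4:u0+5];yy,xx=np.mgrid[v0-4:v0+5,u0-4:u0+5]
        w=np.clip(w-np.percentile(w,60),0,None);H.append(atz(c,((w*xx).sum()/w.sum(),(w*yy).sum()/w.sum()),.009))
    H=np.array(H);d=H[1]-H[0];print(n,H,'mid',H.mean(0),'len',np.linalg.norm(d),'ang',np.degrees(np.arctan2(d[1],d[0])))
    P=cloud(c);x,y,z=P[...,0],P[...,1],P[...,2];a=np.radians(-31)
    u=(x-.533)*np.cos(a)+(y-.291)*np.sin(a);v=-(x-.533)*np.sin(a)+(y-.291)*np.cos(a)
    q=P[(abs(u)<.12)&(abs(v)<.045)&(z>.006)&(z<.014)];print(cv2.minAreaRect((q[:,:2]*1000).astype(np.float32)))
go([.533,.291,.2],58)
E
```

```text
top [[0.468  0.3348 0.009 ]
 [0.6005 0.2546 0.009 ]] mid [0.5343 0.2947 0.009 ] len 0.1548648998274209 ang -31.18804550297684
((527.4832153320312, 290.1344299316406), (74.7138442993164, 200.6251220703125), 58.674842834472656)
side [[0.4671 0.3348 0.009 ]
 [0.5992 0.2552 0.009 ]] mid [0.5332 0.295  0.009 ] len 0.15420652428764842 ang -31.077730120689957
((525.9629516601562, 292.17791748046875), (73.60801696777344, 204.30628967285156), 62.00691604614258)
t 8.68 pos [0.596  0.0338 0.2662] off [-0.0755  0.0666 -0.2537] yaw 62.44 tilt [-0.007 -1.     0.001] w 0.998 F [ 0.1  0.3 -0.4] j [ 0.35  0.31 -0.6   1.49  0.18  1.38 -1.3 ]
```

Call:
{"name": "move_arm", "arguments": {"increments": [{"offset":[-0.007,0,-0.02],"yaw":6,"jaw":0},{"offset":[-0.015,0,-0.05],"yaw":13,"jaw":0},{"offset":[-0.024,0,-0.08],"yaw":20,"jaw":0},{"offset":[-0.033,0,-0.11],"yaw":27,"jaw":0},{"offset":[-0.043,0,-0.14],"yaw":34,"jaw":0},{"offset":[-0.052,0.01,-0.17],"yaw":41,"jaw":0},{"offset":[-0.061,0.025,-0.2],"yaw":48,"jaw":0},{"offset":[-0.068,0.04,-0.225],"yaw":54,"jaw":0},{"offset":[-0.074,0.055,-0.245],"yaw":59,"jaw":0},{"offset":[-0.077,0.066,-0.2555],"yaw":61.4,"jaw":0}]}}

```text
clock: 9.52
position: [0.5367, 0.2697, 0.2097]
ee_rot: [-0.148, -0.688, 0.693, 0.157]
ft_force: [0.4, -0.5, -0.6]
grip_width: 0.996
```

Call:
{"name": "move_arm", "arguments": {"increments": [{"offset":[0,0,0],"yaw":0,"jaw":0},{"offset":[0,0,0],"yaw":0,"jaw":0},{"offset":[0,0,0],"yaw":0,"jaw":0},{"offset":[0,0,0],"yaw":0,"jaw":0}]}}

```text
clock: 9.85
position: [0.5373, 0.269, 0.2103]
ee_rot: [-0.148, -0.688, 0.693, 0.157]
ft_force: [-0.4, 0.3, -0.6]
grip_width: 1.003
```

```bash
python3 - <<'E'
from h import *
go([.5335,.2935,.09],59)
E
```

```text
t 9.85 pos [0.5373 0.269  0.2103] off [ 0.0126  0.1202 -0.0218] yaw 6.09 tilt [ 0.01 -1.    0.01] w 1.003 F [-0.4  0.3 -0.6] j [-0.4   0.32 -0.17  1.56  0.05  1.28 -2.58]
```

Joint 7 ran against its limit at -2.58. I'll take the half-turn-equivalent grasp by yawing back about 174°.

Call:
{"name": "move_arm", "arguments": {"increments": [{"offset":[0.003,0,-0.005],"yaw":-7,"jaw":0},{"offset":[0.006,0,-0.01],"yaw":-14,"jaw":0},{"offset":[0.01,0,-0.016],"yaw":-21,"jaw":0},{"offset":[0.0126,0,-0.0218],"yaw":-28,"jaw":0},{"offset":[0.0126,0,-0.0218],"yaw":-35,"jaw":0},{"offset":[0.0126,0,-0.0218],"yaw":-42,"jaw":0},{"offset":[0.0126,0,-0.0218],"yaw":-49,"jaw":0},{"offset":[0.0126,0,-0.0218],"yaw":-56,"jaw":0},{"offset":[0.0126,0,-0.0218],"yaw":-63,"jaw":0},{"offset":[0.0126,0,-0.0218],"yaw":-70,"jaw":0}]}}

```text
clock: 10.68
position: [0.536, 0.2927, 0.211]
ee_rot: [-0.277, 0.653, -0.652, 0.268]
ft_force: [-1.0, 0.2, -1.0]
grip_width: 0.998
```

Call:
{"name": "move_arm", "arguments": {"increments": [{"offset":[0,0,0],"yaw":-7,"jaw":0},{"offset":[0,0,0],"yaw":-14,"jaw":0},{"offset":[0,0,0],"yaw":-21,"jaw":0},{"offset":[0,0,0],"yaw":-28,"jaw":0},{"offset":[0,0,0],"yaw":-35,"jaw":0},{"offset":[0,0,0],"yaw":-42,"jaw":0},{"offset":[0,0,0],"yaw":-49,"jaw":0},{"offset":[0,0,0],"yaw":-56,"jaw":0},{"offset":[0,0,0],"yaw":-63,"jaw":0},{"offset":[0,0,0],"yaw":-70,"jaw":0}]}}

```text
clock: 11.52
position: [0.5371, 0.2912, 0.212]
ee_rot: [0.601, -0.38, 0.374, -0.595]
ft_force: [0.2, 0.5, 0.2]
grip_width: 1.003
```

Call:
{"name": "move_arm", "arguments": {"increments": [{"offset":[0,0,0],"yaw":-7,"jaw":0},{"offset":[0,0,0],"yaw":-14,"jaw":0},{"offset":[0,0,0],"yaw":-21,"jaw":0},{"offset":[0,0,0],"yaw":-28,"jaw":0},{"offset":[0,0,0],"yaw":-33,"jaw":0},{"offset":[0,0,0],"yaw":-33,"jaw":0},{"offset":[0,0,0],"yaw":-33,"jaw":0}]}}

```text
clock: 12.1
position: [0.5379, 0.2899, 0.2126]
ee_rot: [0.681, -0.197, 0.19, -0.679]
ft_force: [0.5, -0.3, 0.8]
grip_width: 1.002
```

```bash
python3 - <<'E'
from h import *
go([.5335,.2935,.09],59)
E
```

```text
t 12.1 pos [0.5379 0.2899 0.2126] off [-0.0046  0.1226  0.0015] yaw -0.76 tilt [-0.008 -1.    -0.006] w 1.002 F [ 0.5 -0.3  0.8] j [-0.09  0.4  -0.62  1.51  0.23  1.31  0.29]
```

Call:
{"name": "move_arm", "arguments": {"increments": [{"offset":[-0.0046,0.03,0.0015],"yaw":-0.8,"jaw":0},{"offset":[-0.0046,0.06,0.0015],"yaw":-0.8,"jaw":0},{"offset":[-0.0046,0.09,0.0015],"yaw":-0.8,"jaw":0},{"offset":[-0.0046,0.113,0.0015],"yaw":-0.8,"jaw":0},{"offset":[-0.0046,0.1226,0.0015],"yaw":-0.8,"jaw":0},{"offset":[-0.0046,0.1226,0.0015],"yaw":-0.8,"jaw":0},{"offset":[-0.0046,0.1226,0.0015],"yaw":-0.8,"jaw":0},{"offset":[-0.0046,0.1226,0.0015],"yaw":-0.8,"jaw":0}]}}

```text
clock: 12.77
position: [0.5346, 0.294, 0.092]
ee_rot: [0.682, -0.192, 0.186, -0.681]
ft_force: [-0.1, 0.2, 0.2]
grip_width: 1.002
```

```bash
python3 - <<'E'
from h import *
go([.5335,.2935,.032],59)
c=manip.camera('side');cv2.imwrite('pics/s5.png',cv2.resize(c['pixels'][110:230,170:330,::-1],None,fx=4,fy=4))
E
```

```text
t 12.77 pos [0.5346 0.294  0.092 ] off [-0.0002  0.06   -0.0008] yaw -0.03 tilt [-0.007 -1.    -0.004] w 1.002 F [-0.1  0.2  0.2] j [-0.12  0.5  -0.59  1.64  0.3   1.1   0.24]
```

View pics/s5.png

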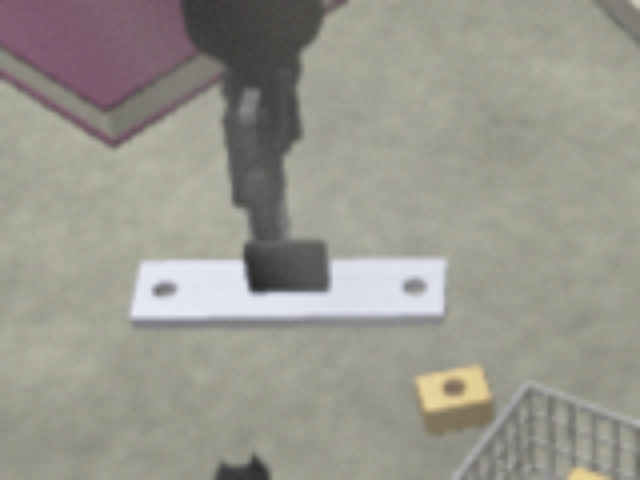

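```bash
python3 - <<'E'
from h import *
c=manip.camera('side')
a=np.radians(59);j=np.array([np.cos(a),np.sin(a),0])
T=np.array([.5346,.294,.092])
X=[T+[0,0,-.005]-.042*j,T+[0,0,-.005]+.042*j,[.5335,.2935,.044],T+[0,0,.1]]
print((proj(c,X)-[170,110])*4)
P=cloud(c)
# gripper finger cloud near tips
m=(np.hypot(P[...,0]-.534,P[...,1]-.294)<.08)&(P[...,2]>.065)&(P[...,2]<.11);q=P[m]-T
n=np.array([-j[1],j[0],0]);print(len(q));print('along jaw',np.percentile(q@j,[2,50,98]),'across',np.percentile(q@n,[2,50,98]),'z',np.percentile(q[:,2],[2,50]))
E
```

```text
[[269.37188204 235.98435019]
 [281.47999832 143.03904631]
 [282.4258949  244.45829327]
 [253.85962849  41.73966436]]
71
along jaw [-0.05814486 -0.04928439  0.04508472] across [-0.01170371 -0.00506345  0.00981526] z [-0.00190997  0.00856682]
```

The near finger at (265,220) is where the projection puts it, in line with the grip. I'll go down and grasp.

Call:
{"name": "move_arm", "arguments": {"increments": [{"offset":[0,0.025,-0.001],"yaw":0,"jaw":0},{"offset":[0,0.045,-0.001],"yaw":0,"jaw":0},{"offset":[0,0.056,-0.001],"yaw":0,"jaw":0},{"offset":[0,0.06,-0.001],"yaw":0,"jaw":60},{"offset":[0,0.06,-0.001],"yaw":0,"jaw":120},{"offset":[0,0.06,-0.001],"yaw":0,"jaw":170},{"offset":[0,0.06,-0.001],"yaw":0,"jaw":250},{"offset":[0,0.06,-0.001],"yaw":0,"jaw":250},{"offset":[0,0.06,-0.001],"yaw":0,"jaw":250},{"offset":[0,0.06,-0.001],"yaw":0,"jaw":250}], "squeeze": 80}}

```text
clock: 13.7
position: [0.534, 0.2935, 0.0329]
ee_rot: [0.682, -0.191, 0.187, -0.681]
ft_force: [-1.1, -0.8, 6.3]
grip_width: 0.153
```

Call:
{"name": "move_arm", "arguments": {"increments": [{"offset":[0,0,0],"yaw":0,"jaw":250},{"offset":[0,0,0],"yaw":0,"jaw":250},{"offset":[0,0,0],"yaw":0,"jaw":250},{"offset":[0,0,0],"yaw":0,"jaw":250}]}}

```text
clock: 14.03
position: [0.534, 0.2934, 0.033]
ee_rot: [0.682, -0.191, 0.187, -0.681]
ft_force: [-0.4, -1.2, 1.7]
grip_width: 0.15
```

```bash
python3 - <<'E'
from h import *
go([.5335,.2935,.27],59)
E
```

```text
t 14.03 pos [0.534  0.2934 0.033 ] off [-0.0019 -0.237  -0.0009] yaw -0.02 tilt [-0.006 -1.    -0.003] w 0.15 F [-0.4 -1.2  1.7] j [-0.14  0.57 -0.56  1.68  0.34  0.99  0.21]
```

Call:
{"name": "move_arm", "arguments": {"increments": [{"offset":[0,-0.005,0],"yaw":0,"jaw":250},{"offset":[0,-0.015,0],"yaw":0,"jaw":250},{"offset":[0,-0.035,0],"yaw":0,"jaw":250},{"offset":[0,-0.065,0],"yaw":0,"jaw":250},{"offset":[0,-0.095,0],"yaw":0,"jaw":250},{"offset":[0,-0.125,0],"yaw":0,"jaw":250},{"offset":[0,-0.155,0],"yaw":0,"jaw":250},{"offset":[0,-0.185,0],"yaw":0,"jaw":250},{"offset":[0,-0.21,0],"yaw":0,"jaw":250},{"offset":[0,-0.217,0],"yaw":0,"jaw":250}]}}

```text
clock: 14.87
position: [0.5363, 0.2944, 0.2551]
ee_rot: [-0.68, 0.19, -0.188, 0.683]
ft_force: [0.2, 0.9, -3.5]
grip_width: 0.147
```

Call:
{"name": "move_arm", "arguments": {"increments": [{"offset":[0,0,0],"yaw":0,"jaw":250},{"offset":[0,0,0],"yaw":0,"jaw":250},{"offset":[0,0,0],"yaw":0,"jaw":250}]}}

```text
clock: 15.12
position: [0.5358, 0.294, 0.2536]
ee_rot: [-0.681, 0.19, -0.188, 0.682]
ft_force: [-0.4, 0.3, -3.6]
grip_width: 0.148
```

```bash
python3 - <<'E'
from h import *
go([.5,.0,.255],-2)
go([.4555,-.322,.255],-62.8)
E
```

```text
t 15.12 pos [0.5358 0.294  0.2536] off [ 0.1207 -0.0021 -0.2705] yaw 61.01 tilt [-0.004 -1.     0.001] w 0.148 F [-0.4  0.3 -3.6] j [-0.09  0.36 -0.62  1.46  0.21  1.38  0.31]
t 15.12 pos [0.5358 0.294  0.2536] off [ 0.2483 -0.0028 -0.5694] yaw -58.19 tilt [-0.004 -1.     0.001] w 0.148 F [-0.4  0.3 -3.6] j [-0.09  0.36 -0.62  1.46  0.21  1.38  0.31]
```

Call:
{"name": "move_arm", "arguments": {"increments": [{"offset":[0.006,0,-0.013],"yaw":3,"jaw":250},{"offset":[0.016,0,-0.036],"yaw":8,"jaw":250},{"offset":[0.029,0,-0.064],"yaw":14,"jaw":250},{"offset":[0.043,0,-0.096],"yaw":21,"jaw":250},{"offset":[0.057,0,-0.128],"yaw":28,"jaw":250},{"offset":[0.071,0,-0.16],"yaw":35,"jaw":250},{"offset":[0.086,0,-0.192],"yaw":42,"jaw":250},{"offset":[0.1,0,-0.224],"yaw":49,"jaw":250},{"offset":[0.112,0,-0.25],"yaw":55,"jaw":250},{"offset":[0.12,0,-0.27],"yaw":61,"jaw":250}]}}

```text
clock: 15.95
position: [0.4984, -0.0026, 0.2511]
ee_rot: [-0.49, 0.512, -0.509, 0.488]
ft_force: [-0.1, 0.1, -3.2]
grip_width: 0.154
```

Call:
{"name": "move_arm", "arguments": {"increments": [{"offset":[0,0,0],"yaw":0,"jaw":250},{"offset":[0,0,0],"yaw":0,"jaw":250},{"offset":[0,0,0],"yaw":0,"jaw":250}]}}

```text
clock: 16.2
position: [0.4979, -0.0018, 0.2499]
ee_rot: [-0.491, 0.513, -0.508, 0.488]
ft_force: [-0.6, 0.2, -3.2]
grip_width: 0.149
```

```bash
python3 - <<'E'
from h import *
go([.4555,-.322,.255],-62.8)
E
```

```text
t 16.2 pos [ 0.4979 -0.0018  0.2499] off [ 0.3216 -0.0055 -0.0294] yaw 60.47 tilt [-0.002 -1.    -0.008] w 0.149 F [-0.6  0.2 -3.2] j [ 0.26  0.08 -0.36  1.76  0.03  1.31 -0.15]
```

Call:
{"name": "move_arm", "arguments": {"increments": [{"offset":[0.013,0,-0.001],"yaw":3,"jaw":250},{"offset":[0.04,0,-0.003],"yaw":8,"jaw":250},{"offset":[0.075,-0.002,-0.006],"yaw":14,"jaw":250},{"offset":[0.112,-0.003,-0.01],"yaw":21,"jaw":250},{"offset":[0.15,-0.004,-0.013],"yaw":28,"jaw":250},{"offset":[0.188,-0.005,-0.017],"yaw":35,"jaw":250},{"offset":[0.226,-0.005,-0.02],"yaw":42,"jaw":250},{"offset":[0.263,-0.005,-0.024],"yaw":49,"jaw":250},{"offset":[0.298,-0.005,-0.027],"yaw":55,"jaw":250},{"offset":[0.32,-0.005,-0.029],"yaw":60.5,"jaw":250}]}}

```text
clock: 17.03
position: [0.4548, -0.3237, 0.2539]
ee_rot: [-0.166, 0.689, -0.687, 0.161]
ft_force: [-0.4, -0.1, -3.5]
grip_width: 0.146
```

Call:
{"name": "move_arm", "arguments": {"increments": [{"offset":[0,0,0],"yaw":0,"jaw":250},{"offset":[0,0,0],"yaw":0,"jaw":250},{"offset":[0,0,0],"yaw":0,"jaw":250}]}}

```text
clock: 17.28
position: [0.4554, -0.3224, 0.2533]
ee_rot: [-0.167, 0.689, -0.686, 0.161]
ft_force: [0.4, 0.5, -2.4]
grip_width: 0.151
```

```bash
python3 - <<'E'
from h import *
go([.4555,-.322,.13],-62.8)
E
```

```text
t 17.28 pos [ 0.4554 -0.3224  0.2533] off [-0.0011  0.1233  0.0005] yaw -0.31 tilt [ 0.007 -1.    -0.007] w 0.151 F [ 0.4  0.5 -2.4] j [ 0.56  0.19 -0.03  1.63  0.01  1.33 -0.57]
```

Call:
{"name": "move_arm", "arguments": {"increments": [{"offset":[-0.001,0.015,0],"yaw":0,"jaw":250},{"offset":[-0.001,0.04,0],"yaw":-0.3,"jaw":250},{"offset":[-0.001,0.07,0],"yaw":-0.3,"jaw":250},{"offset":[-0.001,0.1,0],"yaw":-0.3,"jaw":250},{"offset":[-0.001,0.118,0],"yaw":-0.3,"jaw":250},{"offset":[-0.001,0.123,0],"yaw":-0.3,"jaw":250},{"offset":[-0.001,0.123,0],"yaw":-0.3,"jaw":250},{"offset":[-0.001,0.123,0],"yaw":-0.3,"jaw":250},{"offset":[-0.001,0.123,0],"yaw":-0.3,"jaw":250}]}}

```text
clock: 18.03
position: [0.4564, -0.3216, 0.1322]
ee_rot: [-0.169, 0.688, -0.686, 0.164]
ft_force: [-0.4, 0.6, -3.1]
grip_width: 0.145
```

```bash
python3 - <<'E'
from h import *
np.set_printoptions(precision=4,suppress=True)
go([.4555,-.322,.13],-62.8)
a=np.radians(27.2);ux=np.array([np.cos(a),np.sin(a)]);C=np.array([.4555,-.3215])
ims=[]
for n in('side','top'):
    c=manip.camera(n);P=cloud(c);d=P[...,:2]-C;u=d@ux;v=d@[-ux[1],ux[0]];z=P[...,2]
    q=P[(abs(u)<.14)&(abs(v)<.05)&(z>.1)&(z<.114)];r=cv2.minAreaRect((q[:,:2]*1000).astype(np.float32));print(n,'plate',len(q),np.median(q[:,2]),r)
    # tilt fit
    A=np.c_[q[:,:2]-C,np.ones(len(q))];print('plane',np.linalg.lstsq(A,q[:,2],rcond=None)[0])
    X=[np.r_[C+s*.077*ux,.107] for s in(-1,1)];pp=proj(c,X);print('expected holes px',pp.round(1))
    uv=(250,300) if n=='side' else (400,200)
    ims.append(cv2.resize(c['pixels'][uv[1]:uv[1]+180,uv[0]:uv[0]+200,::-1],None,fx=4,fy=4)[:,:400*2])
cv2.imwrite('pics/s6.png',cv2.resize(np.hstack(ims),None,fx=.5,fy=.5))
E
```

```text
t 18.03 pos [ 0.4564 -0.3216  0.1322] off [ 0.001   0.0022 -0.0001] yaw 0.05 tilt [ 0.005 -1.    -0.004] w 0.145 F [-0.4  0.6 -3.1] j [ 0.56  0.29 -0.04  1.77  0.01  1.09 -0.57]
side plate 1870 0.11045885289904378 ((456.4996337890625, -322.70001220703125), (191.87887573242188, 51.21630859375), 27.345600128173828)
plane [-0.0096  0.0145  0.1101]
expected holes px [[339.2 415.7]
 [383.8 339.5]]
top plate 2118 0.11029167235685047 ((457.19403076171875, -322.7354736328125), (190.4046173095703, 52.3890495300293), 26.80183982849121)
plane [ 0.0008 -0.0222  0.1101]
expected holes px [[512.3 325.3]
 [468.7 251.8]]
```

View pics/s6.png

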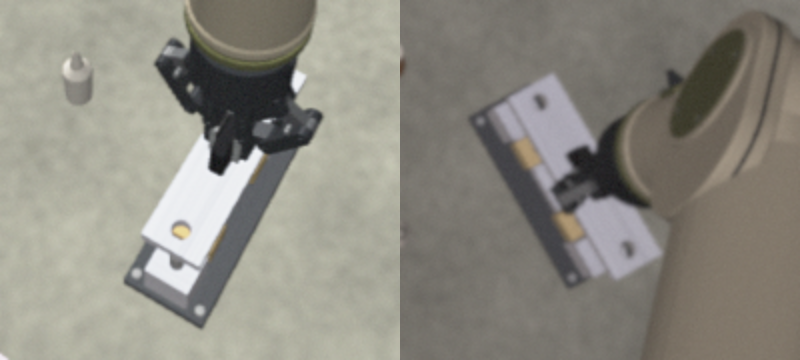

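The plate hangs level above the clamp, with its near hole at (181,230) in the left crop. In both cameras it is about 1.5 mm off in +x and 1 mm in -y relative to the clamp. I'll correct that and go to just above the pin tips.

Call:
{"name": "move_arm", "arguments": {"increments": [{"offset":[0.0008,0.004,-0.0018],"yaw":0,"jaw":250},{"offset":[0.0008,0.01,-0.0018],"yaw":0,"jaw":250},{"offset":[0.0008,0.016,-0.0018],"yaw":0,"jaw":250},{"offset":[0.0008,0.02,-0.0018],"yaw":0,"jaw":250},{"offset":[0.0008,0.02,-0.0018],"yaw":0,"jaw":250},{"offset":[0.0008,0.02,-0.0018],"yaw":0,"jaw":250},{"offset":[0.0008,0.02,-0.0018],"yaw":0,"jaw":250}]}}

```text
clock: 18.72
position: [0.4544, -0.3206, 0.112]
ee_rot: [-0.169, 0.688, -0.686, 0.164]
ft_force: [0.7, -0.5, -3.8]
grip_width: 0.151
```

```bash
cat > m.py <<'E'
from h import *
import sys
np.set_printoptions(precision=4,suppress=True)
go([.4549,-.3204,.076],-62.8)
z0=float(sys.argv[1])
a=np.radians(27.3);ux=np.array([np.cos(a),np.sin(a)]);C=np.array([.4555,-.3215])
ims=[]
for n in('side','top'):
    c=manip.camera(n);P=cloud(c);d=P[...,:2]-C;u=d@ux;v=d@[-ux[1],ux[0]];z=P[...,2]
    q=P[(abs(u)<.14)&(abs(v)<.05)&(z>z0-.006)&(z<z0+.006)];r=cv2.minAreaRect((q[:,:2]*1000).astype(np.float32));print(n,'plate',len(q),np.median(q[:,2]),np.round(r[0],1),np.round(r[1],1),round(r[2],1))
    uv=(300,300) if n=='side' else (440,220)
    ims.append(cv2.resize(c['pixels'][uv[1]:uv[1]+150,uv[0]:uv[0]+100,::-1],None,fx=4,fy=4))
cv2.imwrite('pics/'+sys.argv[2]+'.png',np.hstack(ims))
E
python3 m.py .088 s7
```

```text
t 18.72 pos [ 0.4544 -0.3206  0.112 ] off [-0.0007  0.036   0.0002] yaw 0.01 tilt [ 0.006 -1.    -0.005] w 0.151 F [ 0.7 -0.5 -3.8] j [ 0.56  0.3  -0.04  1.8   0.02  1.05 -0.58]
side plate 1800 0.09012108703740833 [ 454.9 -321.7] [192.5  51.1] 27.3
top plate 2020 0.09026497293028954 [ 455.5 -321.5] [190.3  53.4] 27.2
```

View pics/s7.png

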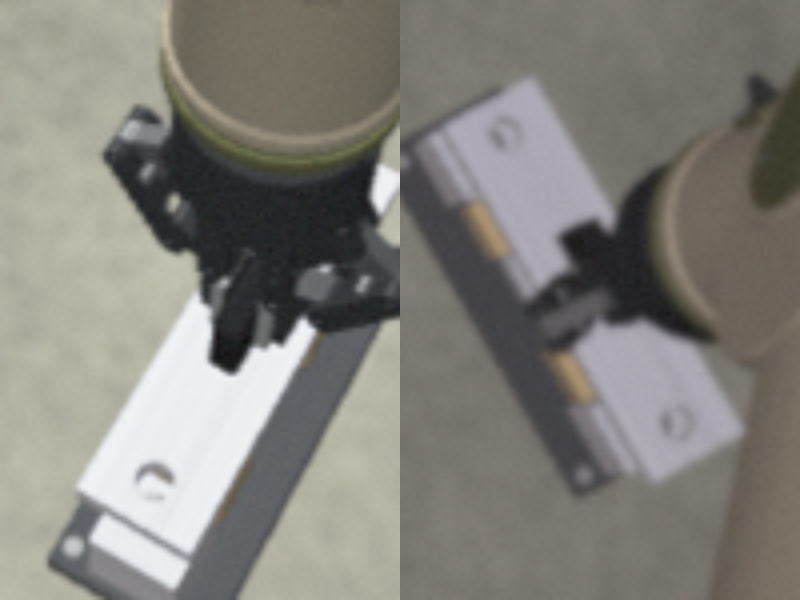

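The plate's outline now matches the clamp's within about 0.5 mm in both cameras. The holes are at (155,480) and at (505,132) and (678,422) in the crops. I'll lower in steps and watch the force.

Call:
{"name": "move_arm", "arguments": {"increments": [{"offset":[0,0.004,0],"yaw":0,"jaw":250},{"offset":[0,0.008,0],"yaw":0,"jaw":250},{"offset":[0,0.012,0],"yaw":0,"jaw":250},{"offset":[0,0.016,0],"yaw":0,"jaw":250},{"offset":[0,0.019,0],"yaw":0,"jaw":250},{"offset":[0,0.019,0],"yaw":0,"jaw":250}]}}

```text
clock: 19.32
position: [0.454, -0.3204, 0.0922]
ee_rot: [-0.169, 0.689, -0.686, 0.164]
ft_force: [-0.7, -0.3, -2.9]
grip_width: 0.152
```

Call:
{"name": "move_arm", "arguments": {"increments": [{"offset":[0,0.003,0],"yaw":0,"jaw":250},{"offset":[0,0.006,0],"yaw":0,"jaw":250},{"offset":[0,0.009,0],"yaw":0,"jaw":250},{"offset":[0,0.011,0],"yaw":0,"jaw":250},{"offset":[0,0.011,0],"yaw":0,"jaw":250}]}}

```text
clock: 19.73
position: [0.4536, -0.3202, 0.0806]
ee_rot: [-0.169, 0.689, -0.686, 0.164]
ft_force: [-0.1, 0.2, -3.6]
grip_width: 0.148
```

```bash
python3 m.py .060 s8
```

```text
t 19.73 pos [ 0.4536 -0.3202  0.0806] off [-0.0011  0.0046  0.0008] yaw 0.01 tilt [ 0.007 -1.    -0.006] w 0.148 F [-0.1  0.2 -3.6] j [ 0.56  0.34 -0.04  1.82  0.02  0.99 -0.58]
side plate 1701 0.058997899623019406 [ 454.3 -321.3] [191.9  51.2] 27.4
top plate 1922 0.05939526127732378 [ 454.9 -320.8] [189.9  53.7] 27.1
```

Call:
{"name": "move_arm", "arguments": {"increments": [{"offset":[-0.0006,0.001,0.0008],"yaw":0,"jaw":250},{"offset":[-0.0006,0.0025,0.0008],"yaw":0,"jaw":250},{"offset":[-0.0006,0.004,0.0008],"yaw":0,"jaw":250},{"offset":[-0.0006,0.005,0.0008],"yaw":0,"jaw":250},{"offset":[-0.0006,0.0055,0.0008],"yaw":0,"jaw":250},{"offset":[-0.0006,0.0055,0.0008],"yaw":0,"jaw":250}]}}

```text
clock: 20.33
position: [0.4549, -0.3212, 0.0769]
ee_rot: [-0.169, 0.688, -0.686, 0.164]
ft_force: [-6.0, 1.9, 10.2]
grip_width: 0.145
```

```bash
python3 m.py .055 s9
```

```text
t 20.33 pos [ 0.4549 -0.3212  0.0769] off [-0.0004  0.0009 -0.0007] yaw -0.02 tilt [ 0.006 -1.    -0.005] w 0.145 F [-6.   1.9 10.2] j [ 0.56  0.35 -0.04  1.82  0.02  0.98 -0.58]
side plate 1659 0.05461441924059786 [ 455.8 -322.3] [192.3  50.6] 27.3
top plate 1897 0.05524554138336075 [ 456.5 -322. ] [189.9  52.8] 26.6
```

Call:
{"name": "move_arm", "arguments": {"increments": [{"offset":[0.0005,0.0005,-0.0003],"yaw":0,"jaw":250},{"offset":[0.0007,0.001,-0.0005],"yaw":0,"jaw":250},{"offset":[0.0007,0.0015,-0.0005],"yaw":0,"jaw":250},{"offset":[0.0007,0.0015,-0.0005],"yaw":0,"jaw":250},{"offset":[0.0007,0.0015,-0.0005],"yaw":0,"jaw":250}]}}

```text
clock: 20.85
position: [0.4548, -0.3213, 0.0769]
ee_rot: [-0.168, 0.688, -0.687, 0.164]
ft_force: [-3.9, 3.4, 12.5]
grip_width: 0.148
```

```bash
python3 m.py .055 s10; python3 - <<'E'
from h import *
a=np.radians(27.3);ux=np.array([np.cos(a),np.sin(a)]);C=np.array([.4555,-.3215])
for n in('side','top'):
    c=manip.camera(n);P=cloud(c);d=P[...,:2]-C;u=d@ux;v=d@[-ux[1],ux[0]];z=P[...,2]
    for s in(-1,1):
        m=(abs(v)<.022)&(s*u>.045)&(s*u<.093)&(z<.0585)&(z>.049);print(n,s,m.sum(),np.median(z[m]) if m.any() else None)
E
```

```text
t 20.85 pos [ 0.4548 -0.3213  0.0769] off [-0.0005  0.0009 -0.0007] yaw -0.01 tilt [ 0.005 -1.    -0.003] w 0.148 F [-3.9  3.4 12.5] j [ 0.56  0.35 -0.04  1.82  0.02  0.98 -0.58]
side plate 1677 0.05472696374595713 [ 455.5 -322.5] [191.8  51. ] 27.5
top plate 1891 0.05524226832654822 [ 456.4 -322.2] [189.8  52.8] 26.9
side -1 726 0.054520962875217044
side 1 22 0.054804846995312836
top -1 515 0.05512388346101685
top 1 476 0.05523852782104909
```

Both ends of the plate read 54.5 to 55.2 mm at the top, against 54 mm expected, and pressing further doesn't lower it. It's seated, so I'll release.

Call:
{"name": "move_arm", "arguments": {"increments": [{"offset":[0,0,0],"yaw":0,"jaw":200},{"offset":[0,0,0],"yaw":0,"jaw":160},{"offset":[0,0,0],"yaw":0,"jaw":120},{"offset":[0,0,0],"yaw":0,"jaw":100},{"offset":[0,0,0],"yaw":0,"jaw":100},{"offset":[0,-0.01,0],"yaw":0,"jaw":100},{"offset":[0,-0.03,0],"yaw":0,"jaw":100},{"offset":[0,-0.06,0],"yaw":0,"jaw":100},{"offset":[0,-0.1,0],"yaw":0,"jaw":100},{"offset":[0,-0.14,0],"yaw":0,"jaw":100}]}}

```text
clock: 21.88
position: [0.4549, -0.321, 0.2186]
ee_rot: [-0.168, 0.688, -0.686, 0.164]
ft_force: [1.3, -1.7, 0.1]
grip_width: 0.608
```

Call:
{"name": "move_arm", "arguments": {"increments": [{"offset":[0.03,0,0],"yaw":0,"jaw":100},{"offset":[0.07,0,0.02],"yaw":0,"jaw":100},{"offset":[0.1,0,0.05],"yaw":0,"jaw":100},{"offset":[0.1,0,0.08],"yaw":0,"jaw":100},{"offset":[0.1,0,0.1],"yaw":0,"jaw":100},{"offset":[0.1,0,0.1],"yaw":0,"jaw":100},{"offset":[0.1,0,0.1],"yaw":0,"jaw":100}]}}

```text
clock: 22.47
position: [0.4115, -0.4561, 0.2188]
ee_rot: [-0.168, 0.689, -0.686, 0.164]
ft_force: [0.1, 0.2, -0.2]
grip_width: 0.607
```

```bash
python3 m.py .055 s11; python3 - <<'E'
from h import *
np.set_printoptions(precision=4,suppress=True)
c=manip.camera('side');s=c['pixels'][:,150:470,::-1];cv2.imwrite('pics/s12.png',cv2.resize(s[160:],None,fx=1.8,fy=1.8))
a=np.radians(27.3);ux=np.array([np.cos(a),np.sin(a)]);C=np.array([.4555,-.3215])
P=cloud(c);d=P[...,:2]-C;u=d@ux;v=d@[-ux[1],ux[0]];z=P[...,2]
for s in(-1,1):
    m=(abs(v)<.022)&(s*u>.045)&(s*u<.093)&(z<.0585)&(z>.049);print(s,m.sum(),np.median(z[m]))
E
```

```text
t 22.47 pos [ 0.4115 -0.4561  0.2188] off [-0.1012  0.1427 -0.1003] yaw -0.06 tilt [ 0.005 -1.    -0.005] w 0.607 F [ 0.1  0.2 -0.2] j [ 0.71  0.33  0.06  1.53 -0.02  1.29 -0.32]
side plate 2087 0.054674127456182484 [ 455.7 -322.2] [192.   50.9] 27.4
top plate 2207 0.05523182667936069 [ 456.5 -322.1] [189.7  53.3] 26.8
-1 731 0.05453329705341318
1 340 0.055093079192195055
```

View pics/s12.png

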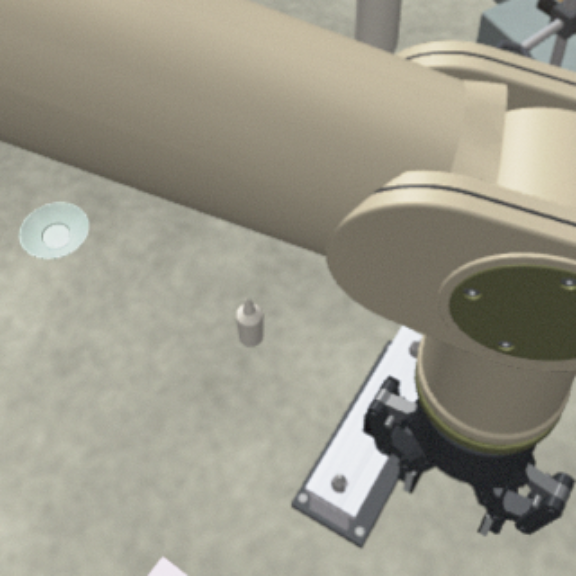

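The near pin stands up through its hole at (340,483), and the far pin shows at (415,348). The plate is flat on the shoulders, and the gripper is clear with no load on it. I'll hand in.

```bash
python3 -c "
from h import *
print(manip.hand_in())"
```

```text
the job is handed in; nothing more can be done
None
```

I put the overfilled middle block in the free half of the wire basket, lowered the cover plate over both guide pins onto its shoulders, released it and handed in. The clock read about 22.5 s of the 72 s allowed. `hand_in()` gave no verdict, so these results are from my own checks.

**Last checks:**
- **Plate:** after release, its top reads 54.5 mm at one end and 55.1 mm at the other, against 54 mm when fully down. It is centred within about 1 mm and 0.5° of the clamp's line, and both pins show through the holes.
- **Arm:** clear of everything, with no load on the gripper.
- **Tall block:** the picture taken after the drop shows it flat in the basket, beside the old block. I didn't look again at the end.
- **Good blocks and bystanders:** I didn't measure the good blocks again, and the plate now covers them. I saw nothing shifted in any picture, but I didn't measure the bystanders again either.

**What went off plan:**
- The tall block was gripped about 9 mm off its centre, because I chained from a pose that hadn't settled. I allowed for this when placing it.
- Joint 7 ran up to its limit on the way to the plate, so I used the half-turn grasp instead. That left the tool about 0.007 rad off vertical.

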